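Line up branch sections by thickness on the specimen board

TASK

Line up the four cut branch sections on the green specimen board in order of thickness, whatever their heights, each standing upright and centred on its own printed circle: the thinnest on the end circle beside the magnifying glass, through to the thickest on the end circle beside the phone. Leave the magnifying glass and the phone where they lie.

Things in the scene. Friction and masses are not known exactly. Their poses are not given: they have to be found in the camera images.
- section_thin: the thinnest branch section: an upright round piece of cut branch, dark bark, pale cut face with growth rings; 26 mm across, 50 mm tall, loose, under 0.12 kg, standing on the table. Origin at the centre of its underside, z up along its axis.
- section_slim: the second thinnest branch section: an upright round piece of cut branch, dark bark, pale cut face with growth rings; 36 mm across, 60 mm tall, loose, under 0.12 kg, standing on the table. Origin at the centre of its underside, z up along its axis.
- section_stout: the second thickest branch section: an upright round piece of cut branch, dark bark, pale cut face with growth rings; 46 mm across, 45 mm tall, loose, under 0.12 kg, standing on the table. Origin at the centre of its underside, z up along its axis.
- section_thick: the thickest branch section: an upright round piece of cut branch, dark bark, pale cut face with growth rings; 56 mm across, 55 mm tall, loose, under 0.12 kg, standing on the table. Origin at the centre of its underside, z up along its axis.
- circle_a: printed white circle, 70 mm across with a white centre dot, at the robot's left (+y) end of the row of four on the fixed green specimen board (110 by 340 by 6 mm); neighbouring circles are about 80 mm apart, centre to centre. Origin at its centre on the board's top face, 6 mm above the table; y along the row to the left, x across the board, away from the robot.
- circle_b: printed white circle, 70 mm across with a white centre dot, second from the left of four on the fixed green specimen board (110 by 340 by 6 mm); neighbouring circles are about 80 mm apart, centre to centre. Origin at its centre on the board's top face, 6 mm above the table; y along the row to the left, x across the board, away from the robot.
- circle_c: printed white circle, 70 mm across with a white centre dot, third from the left of four on the fixed green specimen board (110 by 340 by 6 mm); neighbouring circles are about 80 mm apart, centre to centre. Origin at its centre on the board's top face, 6 mm above the table; y along the row to the left, x across the board, away from the robot.
- circle_d: printed white circle, 70 mm across with a white centre dot, at the robot's right (-y) end of the row of four on the fixed green specimen board (110 by 340 by 6 mm); neighbouring circles are about 80 mm apart, centre to centre. Origin at its centre on the board's top face, 6 mm above the table; y along the row to the left, x across the board, away from the robot.
- magnifier: hand magnifying glass lying flat just off one end of the board, loose: round black-rimmed lens 76 mm across, 12 mm high, black handle reaching 140 mm from the lens centre along +x. Origin at the lens centre, on the table.
- phone: black mobile phone lying flat just off the other end of the board, loose, 150 (x) by 72 (y) by 9 mm. Origin at the centre of its underside.

How it is judged:
At the end, for the whole second after the job is handed in: Every section stands upright (within 0.1 rad) on the board, its centre within 13 mm of the centre of its circle: thinnest, second thinnest, second thickest, thickest, counted along the row from the end beside the magnifying glass to the end beside the phone; all released and at rest (((horizontal distance between magnifier and circle_a below 0.16 m and horizontal distance between section_thin and circle_a below 0.013 m and horizontal distance between section_slim and circle_b below 0.013 m and horizontal distance between section_stout and circle_c below 0.013 m and horizontal distance between section_thick and circle_d below 0.013 m) or (horizontal distance between magnifier and circle_d below 0.16 m and horizontal distance between section_thin and circle_d below 0.013 m and horizontal distance between section_slim and circle_c below 0.013 m and horizontal distance between section_stout and circle_b below 0.013 m and horizontal distance between section_thick and circle_a below 0.013 m)) and angle between each of section_thin, section_slim, section_stout, section_thick's own z axis and vertical below 0.1 rad and z of section_thin in the frame of circle_a between -0.004 and 0.004 m and linear speed of each of section_thin, section_slim, section_stout, section_thick below 0.02 m/s and angular speed of each of section_thin, section_slim, section_stout, section_thick below 0.2 rad/s and z of section_slim in the frame of circle_a between -0.004 and 0.004 m and z of section_stout in the frame of circle_a between -0.004 and 0.004 m and z of section_thick in the frame of circle_a between -0.004 and 0.004 m); the robot touches nothing.
It fails at once if magnifying glass shifted by more than 20 mm (distance of magnifier from where it was at the start of the episode above 0.02 m).
It fails at once if phone shifted by more than 20 mm (distance of phone from where it was at the start of the episode above 0.02 m).
It also fails if it takes over 93 s, if anything falls off the work surface, if the arm or the gripper's body presses on something with over 40 N, if the wrist force passes 120 N, or if a joint passes its speed limit or range.

ROBOT

A 6-joint arm with a two-finger parallel gripper is mounted at the origin on the work surface. World frame = base frame: x ahead of the robot, y to its left, z up, the work surface at z = 0. Lengths are in m, angles in rad, forces in N, time in s.
With the tool pointing down it reaches from about 0.25 to 0.725 m from the base axis. Payload 4 kg.
Tool frame: the origin (TCP) lies at the very end of the fingers, on their centre line; the grasp point (between the pads) lies r.grasp_offset behind it (r.grasp_offset is the distance from the TCP to the grasp point, in m); z points along the fingers, y is the line along which they close (so a half turn about z gives the same grasp; the last joint's range is limited). The gripper opens to 85 mm and grips with 20 to 120 N. Pads are 22 mm wide; open, the fingers measure 114 mm over their backs; the gripper's body (76 mm by 85 mm) begins 54 mm behind the grasp point. The pads swing forward as they close: fully open they stand 13 mm farther back than shut.
Start: joints at [-1.33, 0.241, 0.005, 1.335, 0, 1.571], TCP at [0.119, -0.486, 0.195] pointing down, gripper open.
Joint ranges: [-2.72, 2.72], [-1.05, 1.87], [-1.09, 1.28], [-1.99, 2.15], [-1.42, 1.44], [-3.14, 3.14]. Speed limits (rad/s): [2.79, 2.79, 3.14, 3.14, 3.14, 3.14].

INTERFACE

Orientations are given as a unit quaternion [w, x, y, z].
In Python, from plant import r gives the robot as it stands. The module is installed in compiled form; this text tells all that it offers.
- The arm moves only by the tool step_arm, never from a script. Its arguments are lists of equal length, an entry for each row: "xyz": the shift along the tool's x, y, z in m, a list of three; "turn": the turn, a rotation vector about the tool's x, y, z in rad, a list of three; "jaw": the closure, from -1 (fully open) to 1 (shut). In form: {"xyz": [[tx, ty, tz], ...], "turn": [[rx, ry, rz], ...], "jaw": [jaw, ...]}. A call has exactly 5 rows; each row shifts and turns the commanded pose from where the row before left it, along the tool's axes as they then stand; what a row does not reach is not made up. A row lasts 1/8 s, in which the tool goes at most 62.5 mm and 10.7 degrees, less where a joint would pass 70% of its speed; a pose out of reach is approached as far as the arm can. A call is refused whole if a number of a shift passes 0.0625 or a number of a turn 0.188, either way. A call with a gripper value outside its range is refused whole. The fingers move at their own pace and stop on an object; "grip_force" is the grip in N (left out, the last holds). Time passes only in rows, so rows that do not move let the fingers close, or fill a call up. It gives the time, the measured TCP pose, the force, the opening and the grip force at its end, in the units of the state.
- r.read_state(): the state, without advancing time (a new reading comes with each control period).
- r.grab_frame(name): name is "scene" or "side" or "wrist"; returns a dict with "color" (420x560x3 uint8, red, green, blue), "intrinsics" (3x3 intrinsics, pixels), "k1" (the pictures are not rectified: a ray, as slopes to the right and down, at radius r is drawn at 1 + k1 r^2 times it, then the intrinsics apply), "rvec" (rotation vector, rad) and "tvec" (3), from world to camera coordinates, as OpenCV has them. Camera axes: x right, y down, z forward; pixel columns grow to the right and rows downward; lengths in m; the calibration is good to about 2 mm. A picture is of the moment at which its call begins. There is no depth.
- r.hand_in(): hands the job in; it is judged then, once.
Trained networks look in a picture, given as the dict that the camera call returned (one of the last four; its "shot" number tells which), for a name from the list of things; names that differ only in an ending like _2 or _b are one class to them, and where a whole thing is asked for, a point or a joint stands for the part that bears it (a point fixed in the world has none). Each returns a list of dicts, best first, with "p" (0 to 1); they miss things now and then, are a little off and sometimes report something else, mostly with a low value. They report only what shows in the picture. A call takes as long as a camera call.
- r.look_for(thing, picture): "centre" ([x, y, z] in m, in world coordinates, good to about 4 mm: the middle of the surface that is visible of it).
- r.trace(thing, picture): "mask" (420x560 bool, what is visible of it).
- r.place_of(thing, picture): "centre" ([x, y, z] in m, in world coordinates, good to about 4 mm: a listed point, or the origin of a listed thing).
The state is a dict: "time": time; "joint_pos": joint angles; "qd": joint speeds; "tau": joint torques, N m; "ee_pos": TCP position; "ee_rot": TCP orientation; "wrist_force": force on the tool from outside, world axes, zero at the start; "moment": the same for the moment, N m; "opening": finger opening in m; "grasp_force": force on a finger pad.
Only numpy, scipy, OpenCV 4.12 (cv2) and the standard library are available. Lean on these libraries where they do the work, as an engineer would, in place of code of your own. Each camera call takes 0.05 s, during which the arm holds its last target. There are 200 camera calls.

## Working session

There is one attempt and no reset: what is moved stays moved. The work goes in short steps, Python scripts to look and compute and a tool call to move; the robot and the scene stay as the last step left them, time stands still between calls to the robot, and variables do not carry over. Pictures are saved under pics/ and viewed, at most 14 in all, crops included, and the job is handed in when it is done.

Besides the shell and the picture viewer there is one more tool, called after "Request:" in YAML: its name, and indented under it one key for each argument. step_arm: Moves the arm, as the interface text tells. Its arguments: {"type":"object","properties":{"xyz":{"type":"array"},"turn":{"type":"array"},"jaw":{"type":"array"},"grip_force":{"type":"number"}},"required":["xyz","turn","jaw"]}

```bash
mkdir -p pics; cat > h.py <<'E'
import numpy as np, cv2
from plant import r
from scipy.spatial.transform import Rotation as R
names=["section_thin","section_slim","section_stout","section_thick","circle_a","circle_b","circle_c","circle_d","magnifier","phone"]
def ray(f,u,v):
    K=np.array(f["intrinsics"]);k=f["k1"]
    x=np.linalg.inv(K)@[u,v,1]; d=x[:2]; s=d.copy()
    for _ in range(30): s=d/(1+k*(s@s))
    Rm=cv2.Rodrigues(np.array(f["rvec"],float))[0]; t=np.array(f["tvec"]).ravel()
    return -Rm.T@t, Rm.T@np.r_[s,1]
def at_z(f,u,v,z):
    o,d=ray(f,u,v); return o+d*(z-o[2])/d[2]
def proj(f,p):
    Rm=cv2.Rodrigues(np.array(f["rvec"],float))[0]; c=Rm@np.array(p)+np.array(f["tvec"]).ravel()
    s=c[:2]/c[2]; s=s*(1+f["k1"]*(s@s)); K=np.array(f["intrinsics"]); return (K@np.r_[s,1])[:2]
def save(f,n): cv2.imwrite(f"pics/{n}.png",f["color"][:,:,::-1])
E
python3 - <<'E'
from h import *
print(r.grasp_offset, r.read_state())
for c in ["scene","side"]:
    f=r.grab_frame(c); save(f,c+"0")
    print(c,f["tvec"],f["k1"])
    for n in names:
        print(n,[(np.round(q["centre"],3).tolist(),round(q["p"],2)) for q in r.place_of(n,f)][:5])
f=r.grab_frame("wrist"); save(f,"wrist0")
E
```

```text
0.0187 {'time': 0.0, 'joint_pos': array([-1.32996397e+00,  2.41379169e-01,  3.72403909e-03,  1.33520344e+00,
        5.30550559e-06,  1.57083693e+00]), 'qd': array([-9.72592948e-04, -1.96884827e-04, -1.40838256e-05,  1.86002645e-04,
        5.11971253e-04,  4.53466201e-04]), 'tau': array([ 1.33794591e-03, -3.72318327e+01,  2.52407116e+01,  1.70085719e-02,
       -3.98813143e-05, -9.14463982e-06]), 'ee_pos': array([ 0.1190882 , -0.48488107,  0.19392985]), 'ee_rot': array([-1.02396901e-03,  9.92760639e-01,  1.20105161e-01, -1.21250860e-04]), 'wrist_force': array([ 0.160897  , -0.23709928, -0.11966274]), 'moment': array([-0.00965894, -0.03282757, -0.00558596]), 'grasp_force': 0.0, 'opening': 0.08510864988138887}
scene [-0.03909546 -0.49530251  1.27015684] -0.04693132261757946
section_thin [([0.434, -0.105, -0.001], 0.71)]
section_slim [([0.469, 0.05, -0.007], 0.78), ([0.441, -0.229, -0.003], 0.2)]
section_stout [([0.451, 0.2, 0.0], 0.75)]
section_thick [([0.439, -0.23, -0.003], 0.82)]
circle_a [([0.65, -0.023, 0.006], 0.78), ([0.64, -0.102, 0.007], 0.74), ([0.643, -0.18, 0.008], 0.72), 
[... 1007 characters left out ...]
4, 0.005], 0.85), ([0.641, -0.106, 0.004], 0.81), ([0.646, -0.186, 0.004], 0.69), ([0.439, -0.23, -0.002], 0.28)]
circle_b [([0.653, -0.025, 0.01], 0.95), ([0.658, 0.054, 0.005], 0.85), ([0.641, -0.106, 0.004], 0.81), ([0.646, -0.186, 0.004], 0.69), ([0.439, -0.23, -0.002], 0.28)]
circle_c [([0.653, -0.025, 0.01], 0.95), ([0.658, 0.054, 0.005], 0.85), ([0.641, -0.106, 0.004], 0.81), ([0.646, -0.186, 0.004], 0.69), ([0.439, -0.23, -0.002], 0.28)]
circle_d [([0.653, -0.025, 0.01], 0.95), ([0.658, 0.054, 0.005], 0.85), ([0.641, -0.106, 0.004], 0.81), ([0.646, -0.186, 0.004], 0.69), ([0.439, -0.23, -0.002], 0.28)]
magnifier [([0.687, -0.295, -0.001], 0.69)]
phone [([0.697, 0.164, -0.003], 0.61)]
```

View pics/scene0.png

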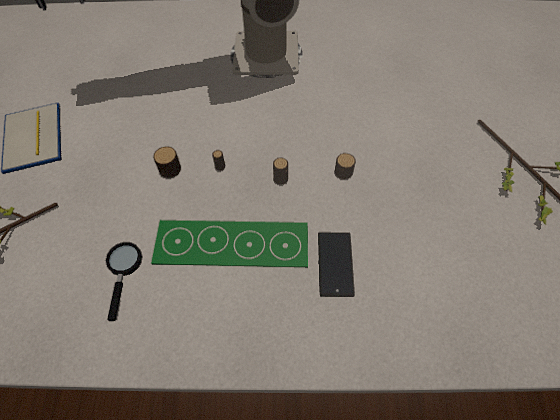

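View pics/side0.png

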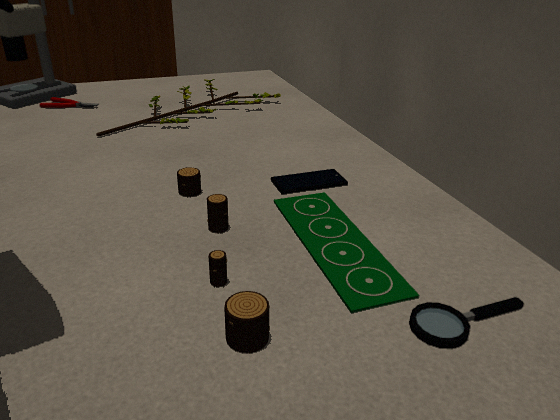

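Magnifier lies at the −y end (123,258 scene) and the phone at +y, so thin→d, slim→c, stout→b, thick→a. The circles are slightly jittered in x, so I'll measure them and the tops by pixel.

```bash
python3 - <<'E'
from h import *
H=dict(section_thin=.05,section_slim=.06,section_stout=.045,section_thick=.055)
P0=dict(section_thin=(.434,-.105),section_slim=(.471,.047),section_stout=(.450,.201),section_thick=(.440,-.230))
C0=dict(a=(.659,.056),b=(.651,-.024),c=(.640,-.105),d=(.645,-.183))
for c in ["scene","side"]:
    f=r.grab_frame(c); im=f["color"].astype(int); hsv=cv2.cvtColor(f["color"],cv2.COLOR_RGB2HSV)
    V,U=np.mgrid[:420,:560]
    for n,p in P0.items():
        # pale top face: pixels bright & brown inside predicted disc, x1.4
        u,v=proj(f,[*p,H[n]]); rad={"section_thin":13,"section_slim":18,"section_stout":23,"section_thick":28}[n]/1000
        e=np.array([proj(f,[p[0]+1.35*rad*np.cos(t),p[1]+1.35*rad*np.sin(t),H[n]]) for t in np.linspace(0,6.28,40)])
        m=np.zeros((420,560),np.uint8); cv2.fillPoly(m,[e.round().astype(int)],1)
        s=(m>0)&(hsv[...,1]>75)&(hsv[...,2]>75)
        print(c,n,s.sum(),np.round([u,v],1),np.round([U[s].mean(),V[s].mean()],1),at_z(f,U[s].mean(),V[s].mean(),H[n]).round(4))
    for n,p in C0.items():
        e=np.array([proj(f,[p[0]+.042*np.cos(t),p[1]+.038*np.sin(t),.006]) for t in np.linspace(0,6.28,40)])
        m=np.zeros((420,560),np.uint8); cv2.fillPoly(m,[e.round().astype(int)],1)
        d=(m>0)&(hsv[...,1]<150)
        q=np.array([at_z(f,a,b,.006)[:2] for a,b in zip(U[d],V[d])])
        # least squares circle on ring + dot centroid
        rr=np.hypot(*(q-p).T); ring=q[(rr>.025)&(rr<.042)]; dot=q[rr<.014]
        A=np.c_[2*ring,np.ones(len(ring))]; s=np.linalg.lstsq(A,(ring**2).sum(1),rcond=None)[0]
        print(c,n,len(ring),s[:2].round(4),np.sqrt(s[2]+s[:2]@s[:2]).round(4),len(dot),dot.mean(0).round(4))
E
```

```text
scene section_thin 52 [216.6 153.5] [217.1 153.6] [ 0.4342 -0.1038  0.05  ]
scene section_slim 119 [280.1 162.9] [280.1 163.1] [0.4714 0.0472 0.06  ]
scene section_stout 198 [345.2 159.7] [345.7 160. ] [0.4508 0.202  0.045 ]
scene section_thick 291 [163.9 154.4] [164.2 154.8] [ 0.441 -0.229  0.055]
scene a 568 [0.6594 0.056 ] 0.0339 112 [0.6589 0.0561]
scene b 534 [ 0.6511 -0.024 ] 0.034 105 [ 0.6511 -0.0239]
scene c 436 [ 0.6403 -0.1048] 0.0338 82 [ 0.64   -0.1045]
scene d 337 [ 0.6455 -0.1822] 0.0338 58 [ 0.6453 -0.1832]
side section_thin 78 [216.6 254.2] [216.9 254.1] [ 0.4345 -0.1049  0.05  ]
side section_slim 103 [215.9 197.9] [216.5 198. ] [0.4718 0.0465 0.06  ]
side section_stout 131 [187.3 171.5] [187.9 171.2] [0.4513 0.2022 0.045 ]
side section_thick 814 [245.4 304.4] [246.4 304.7] [ 0.441  -0.2309  0.055 ]
side a 141 [0.6584 0.0578] 0.0336 19 [0.6592 0.0581]
side b 158 [ 0.6559 -0.0216] 0.0336 24 [ 0.6562 -0.0208]
side c 214 [ 0.6434 -0.1029] 0.0337 28 [ 0.6439 -0.1029]
side d 259 [ 0.6479 -0.1815] 0.0337 37 [ 0.648  -0.1813]
```

Request:
step_arm:
  xyz:
    - [0,0,0]
    - [0,0,0]
    - [0,0,0]
    - [0,0,0]
    - [0,0,0]
  turn:
    - [0,0,-0.166]
    - [0,0,-0.166]
    - [0,0,-0.166]
    - [0,0,-0.166]
    - [0,0,-0.166]
  jaw: [-1,-1,-1,-1,-1]
  grip_force: 30

```text
time: 1.88
ee_pos: [0.1193, -0.4856, 0.1948]
ee_rot: [-0.0, 0.859, 0.513, 0.0]
wrist_force: [-0.1, -0.3, -0.2]
opening: 0.0856
grasp_force: 0.0
```

Request:
step_arm:
  xyz:
    - [0,0,0]
    - [0,0,0]
    - [0,0,0]
    - [0,0,0]
    - [0,0,0]
  turn:
    - [0,0,-0.166]
    - [0,0,-0.166]
    - [0,0,-0.166]
    - [0,0,0]
    - [0,0,0]
  jaw: [-1,-1,-1,-1,-1]

```text
time: 2.5
ee_pos: [0.1192, -0.4856, 0.1948]
ee_rot: [-0.0, 0.709, 0.706, 0.0]
wrist_force: [-0.6, -0.0, 0.4]
opening: 0.0853
grasp_force: 0.0
```

Request:
step_arm:
  xyz:
    - [0.0256,0.0322,0.008]
    - [0.0256,0.0322,0.008]
    - [0.0256,0.0322,0.008]
    - [0.0256,0.0322,0.008]
    - [0.0256,0.0322,0.008]
  turn:
    - [0,0,0]
    - [0,0,0]
    - [0,0,0]
    - [0,0,0]
    - [0,0,0]
  jaw: [-1,-1,-1,-1,-1]

```text
time: 3.12
ee_pos: [0.2815, -0.3571, 0.1547]
ee_rot: [0.0, 0.709, 0.706, -0.0]
wrist_force: [0.1, 0.8, 0.1]
opening: 0.0857
grasp_force: 0.0
```

Request:
step_arm:
  xyz:
    - [0.0256,0.0322,0.008]
    - [0.0256,0.0322,0.008]
    - [0.0256,0.0322,0.008]
    - [0.0256,0.0322,0.008]
    - [0.0256,0.0322,0.008]
  turn:
    - [0,0,0]
    - [0,0,0]
    - [0,0,0]
    - [0,0,0]
    - [0,0,0]
  jaw: [-1,-1,-1,-1,-1]

```text
time: 3.75
ee_pos: [0.4429, -0.2293, 0.1147]
ee_rot: [0.0, 0.708, 0.706, 0.0]
wrist_force: [0.2, -0.2, -0.4]
opening: 0.0853
grasp_force: 0.0
```

Request:
step_arm:
  xyz:
    - [0,0,0]
    - [0,0,0]
    - [0,0,0]
    - [0,0,0]
    - [0,0,0]
  turn:
    - [0,0,0]
    - [0,0,0]
    - [0,0,0]
    - [0,0,0]
    - [0,0,0]
  jaw: [-1,-1,-1,-1,-1]

```text
time: 4.38
ee_pos: [0.4414, -0.2308, 0.115]
ee_rot: [0.0, 0.708, 0.706, 0.0]
wrist_force: [0.4, 0.9, 0.6]
opening: 0.0856
grasp_force: 0.0
```

Request:
step_arm:
  xyz:
    - [0,0,0.025]
    - [0,0,0.025]
    - [0,0,0.025]
    - [0,0,0.02]
    - [0,0,0.01]
  turn:
    - [0,0,0]
    - [0,0,0]
    - [0,0,0]
    - [0,0,0]
    - [0,0,0]
  jaw: [-1,-1,-1,-1,-1]

```text
time: 5.0
ee_pos: [0.4409, -0.2301, 0.0088]
ee_rot: [-0.001, 0.708, 0.706, -0.0]
wrist_force: [-0.5, 0.3, 0.3]
opening: 0.0853
grasp_force: 0.0
```

Request:
step_arm:
  xyz:
    - [0,0,0]
    - [0,0,0]
    - [0,0,0]
    - [0,0,0]
    - [0,0,0]
  turn:
    - [0,0,0]
    - [0,0,0]
    - [0,0,0]
    - [0,0,0]
    - [0,0,0]
  jaw: [1,1,1,1,1]

```text
time: 5.62
ee_pos: [0.4426, -0.2308, 0.0109]
ee_rot: [0.001, 0.708, 0.706, 0.0]
wrist_force: [-1.2, -0.2, 5.9]
opening: 0.0538
grasp_force: 31.9
```

Request:
step_arm:
  xyz:
    - [0,0,-0.01]
    - [0,0,-0.02]
    - [0,0,-0.025]
    - [0,0,-0.025]
    - [0,0,-0.015]
  turn:
    - [0,0,0]
    - [0,0,0]
    - [0,0,0]
    - [0,0,0]
    - [0,0,0]
  jaw: [1,1,1,1,1]

```text
time: 6.25
ee_pos: [0.4422, -0.2304, 0.1063]
ee_rot: [0.001, 0.708, 0.706, 0.0]
wrist_force: [0.1, 0.5, -1.0]
opening: 0.0538
grasp_force: 31.8
```

Request:
step_arm:
  xyz:
    - [0.0187,0.0118,0]
    - [0.03,0.023,0]
    - [0.03,0.023,0]
    - [0.03,0.023,0]
    - [0.03,0.023,0]
  turn:
    - [0,0,0]
    - [0,0,0]
    - [0,0,0]
    - [0,0,0]
    - [0,0,0]
  jaw: [1,1,1,1,1]

```text
time: 6.88
ee_pos: [0.5461, -0.0906, 0.1045]
ee_rot: [-0.0, 0.708, 0.706, -0.0]
wrist_force: [0.7, 0.3, -1.4]
opening: 0.0539
grasp_force: 31.8
```

Request:
step_arm:
  xyz:
    - [0.033,0.025,0]
    - [0.033,0.025,0]
    - [0.033,0.025,0]
    - [0.033,0.025,0]
    - [0.0163,0.0142,0]
  turn:
    - [0,0,0]
    - [0,0,0]
    - [0,0,0]
    - [0,0,0]
    - [0,0,0]
  jaw: [1,1,1,1,1]

```text
time: 7.5
ee_pos: [0.6608, 0.0585, 0.1039]
ee_rot: [-0.001, 0.707, 0.707, -0.0]
wrist_force: [0.1, -0.2, -0.1]
opening: 0.0537
grasp_force: 31.9
```

Request:
step_arm:
  xyz:
    - [0,0,0]
    - [0,0,0]
    - [0,0,0]
    - [0,0,0]
    - [0,0,0]
  turn:
    - [0,0,0]
    - [0,0,0]
    - [0,0,0]
    - [0,0,0]
    - [0,0,0]
  jaw: [1,1,1,1,1]

```text
time: 8.12
ee_pos: [0.6602, 0.0558, 0.1051]
ee_rot: [0.0, 0.708, 0.706, 0.0]
wrist_force: [0.5, -0.0, -1.4]
opening: 0.0538
grasp_force: 31.9
```

```bash
python3 - <<'E'
from h import *
f=r.grab_frame("side"); g=r.grab_frame("scene"); s=r.read_state(); print(s["ee_pos"],s["opening"])
for x in (f,g): print([(np.round(q["centre"],3),q["p"]) for q in r.place_of("section_thick",x)][:2])
cv2.imwrite("pics/p1.png",np.hstack([cv2.resize(f["color"][100:350,150:450],(400,333)),cv2.resize(g["color"][120:300,200:416],(400,333))])[:,:,::-1])
E
```

```text
[0.66028905 0.05603911 0.10501107] 0.05353160424483688
[(array([0.659, 0.058, 0.09 ]), 0.58)]
[(array([0.66 , 0.056, 0.093]), 0.81)]
```

View pics/p1.png

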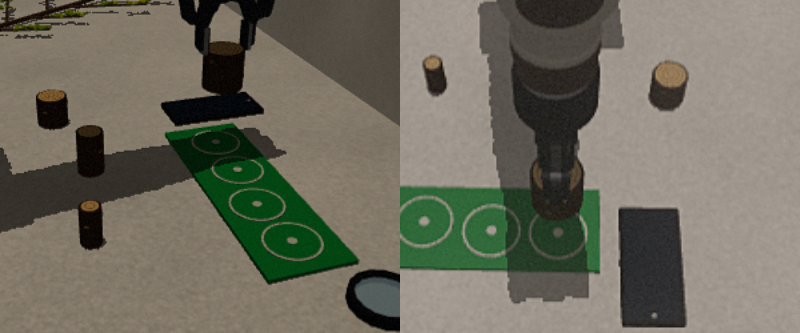

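Request:
step_arm:
  xyz:
    - [0,0,0.025]
    - [0,0,0.03]
    - [0,0,0.02]
    - [0,0,0.008]
    - [0,0,0.0045]
  turn:
    - [0,0,0]
    - [0,0,0]
    - [0,0,0]
    - [0,0,0]
    - [0,0,0]
  jaw: [1,1,1,1,1]

```text
time: 8.95
ee_pos: [0.6606, 0.0564, 0.0173]
ee_rot: [0.0, 0.708, 0.706, 0.0]
wrist_force: [0.2, 0.1, -0.6]
opening: 0.054
grasp_force: 31.9
```

Request:
step_arm:
  xyz:
    - [0,0,0.001]
    - [0,0,0]
    - [0,0,0]
    - [0,0,0]
    - [0,0,0]
  turn:
    - [0,0,0]
    - [0,0,0]
    - [0,0,0]
    - [0,0,0]
    - [0,0,0]
  jaw: [1,1,1,-1,-1]

```text
time: 9.57
ee_pos: [0.6605, 0.0564, 0.0167]
ee_rot: [0.0, 0.708, 0.706, 0.0]
wrist_force: [-0.3, 0.8, 0.9]
opening: 0.0852
grasp_force: 0.0
```

Request:
step_arm:
  xyz:
    - [0,0,0]
    - [0,0,0]
    - [0,0,-0.01]
    - [0,0,-0.035]
    - [0,0,-0.0435]
  turn:
    - [0,0,0]
    - [0,0,0]
    - [0,0,0]
    - [0,0,0]
    - [0,0,0]
  jaw: [-1,-1,-1,-1,-1]

```text
time: 10.2
ee_pos: [0.6595, 0.0563, 0.1053]
ee_rot: [-0.001, 0.708, 0.706, -0.001]
wrist_force: [0.4, 0.3, -0.0]
opening: 0.0854
grasp_force: 0.0
```

Request:
step_arm:
  xyz:
    - [0.0155,-0.023,0]
    - [0.0325,-0.0465,0]
    - [0.0325,-0.0465,0]
    - [0.0325,-0.0465,0]
    - [0.0325,-0.0465,0]
  turn:
    - [0,0,0]
    - [0,0,0]
    - [0,0,0]
    - [0,0,0]
    - [0,0,0]
  jaw: [-1,-1,-1,-1,-1]

```text
time: 10.82
ee_pos: [0.4505, 0.2033, 0.1058]
ee_rot: [0.0, 0.708, 0.706, 0.001]
wrist_force: [0.0, 1.5, 0.2]
opening: 0.0854
grasp_force: 0.0
```

Request:
step_arm:
  xyz:
    - [0,0,0]
    - [0,0,0]
    - [0,0,0]
    - [0,0,0]
    - [0,0,0]
  turn:
    - [0,0,0]
    - [0,0,0]
    - [0,0,0]
    - [0,0,0]
    - [0,0,0]
  jaw: [-1,-1,-1,-1,-1]

```text
time: 11.45
ee_pos: [0.4521, 0.2017, 0.1046]
ee_rot: [-0.0, 0.708, 0.706, -0.0]
wrist_force: [-0.4, -0.1, 0.4]
opening: 0.0855
grasp_force: 0.0
```

```bash
python3 - <<'E'
from h import *
f=r.grab_frame("side"); g=r.grab_frame("scene"); s=r.read_state(); print(s["ee_pos"],s["opening"])
for n in ["section_thick","section_stout"]:
  for x in (f,g): print(n,[(np.round(q["centre"],3),q["p"]) for q in r.place_of(n,x)][:2])
E
```

```text
[0.45186029 0.20188913 0.10461946] 0.08538615245320555
section_thick [(array([0.659, 0.057, 0.003]), 0.85), (array([ 0.684, -0.299, -0.001]), 0.33)]
section_thick [(array([0.661, 0.06 , 0.004]), 0.68)]
section_stout [(array([ 0.445,  0.203, -0.003]), 0.94), (array([0.661, 0.057, 0.006]), 0.58)]
section_stout [(array([0.449, 0.201, 0.001]), 0.89)]
```

Request:
step_arm:
  xyz:
    - [0,0,0.025]
    - [0,0,0.025]
    - [0,0,0.025]
    - [0,0,0.015]
    - [0,0,0.005]
  turn:
    - [0,0,0]
    - [0,0,0]
    - [0,0,0]
    - [0,0,0]
    - [0,0,0]
  jaw: [-1,-1,-1,-1,-1]

```text
time: 12.38
ee_pos: [0.4511, 0.2021, 0.0091]
ee_rot: [-0.0, 0.708, 0.706, -0.001]
wrist_force: [-0.1, 0.4, 0.8]
opening: 0.0854
grasp_force: 0.0
```

Request:
step_arm:
  xyz:
    - [0,0,0]
    - [0,0,0]
    - [0,0,0]
    - [0,0,0]
    - [0,0,0]
  turn:
    - [0,0,0]
    - [0,0,0]
    - [0,0,0]
    - [0,0,0]
    - [0,0,0]
  jaw: [1,1,1,1,1]

```text
time: 13.0
ee_pos: [0.4517, 0.2023, 0.01]
ee_rot: [0.0, 0.708, 0.706, 0.0]
wrist_force: [0.6, -1.1, 0.4]
opening: 0.0002
grasp_force: 0.0
```

Request:
step_arm:
  xyz:
    - [0,0,-0.01]
    - [0,0,-0.02]
    - [0,0,-0.025]
    - [0,0,-0.025]
    - [0,0,-0.015]
  turn:
    - [0,0,0]
    - [0,0,0]
    - [0,0,0]
    - [0,0,0]
    - [0,0,0]
  jaw: [1,1,1,1,1]

```text
time: 13.62
ee_pos: [0.4524, 0.2026, 0.1068]
ee_rot: [0.0, 0.708, 0.706, 0.001]
wrist_force: [0.2, -0.5, 0.6]
opening: -0.0
grasp_force: 0.0
```

Request:
step_arm:
  xyz:
    - [-0.0145,0.0135,0]
    - [-0.03,0.027,0]
    - [-0.03,0.027,0]
    - [-0.03,0.027,0]
    - [-0.03,0.027,0]
  turn:
    - [0,0,0]
    - [0,0,0]
    - [0,0,0]
    - [0,0,0]
    - [0,0,0]
  jaw: [1,1,1,1,1]

```text
time: 14.25
ee_pos: [0.5734, 0.0653, 0.1035]
ee_rot: [-0.0, 0.708, 0.706, -0.001]
wrist_force: [-0.0, 1.3, 0.9]
opening: -0.0003
grasp_force: 0.0
```

Request:
step_arm:
  xyz:
    - [-0.03,0.027,0]
    - [-0.03,0.027,0]
    - [-0.02,0.017,0]
    - [-0.01,0.009,0]
    - [0,0,0]
  turn:
    - [0,0,0]
    - [0,0,0]
    - [0,0,0]
    - [0,0,0]
    - [0,0,0]
  jaw: [1,1,1,1,1]

```text
time: 14.88
ee_pos: [0.6524, -0.0236, 0.1036]
ee_rot: [-0.001, 0.708, 0.706, -0.001]
wrist_force: [-0.2, 0.6, -0.6]
opening: -0.0003
grasp_force: 0.0
```

```bash
python3 - <<'E'
from h import *
f=r.grab_frame("side"); g=r.grab_frame("scene"); s=r.read_state(); print(s["ee_pos"],s["opening"])
for n in ["section_stout"]:
  for x in (f,g): print(n,[(np.round(q["centre"],3),q["p"]) for q in r.place_of(n,x)][:2])
E
```

```text
[ 0.65190601 -0.02217573  0.1042927 ] -8.71200440634524e-05
section_stout [(array([ 0.449,  0.204, -0.002]), 0.59)]
section_stout [(array([0.45 , 0.2  , 0.004]), 0.8)]
```

```bash
python3 - <<'E'
from h import *
f=r.grab_frame("side"); g=r.grab_frame("scene")
cv2.imwrite("pics/p2.png",np.hstack([cv2.resize(f["color"][100:350,150:450],(400,333)),cv2.resize(g["color"][120:300,200:416],(400,333))])[:,:,::-1])
E
```

```text
(no output)
```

View pics/p2.png

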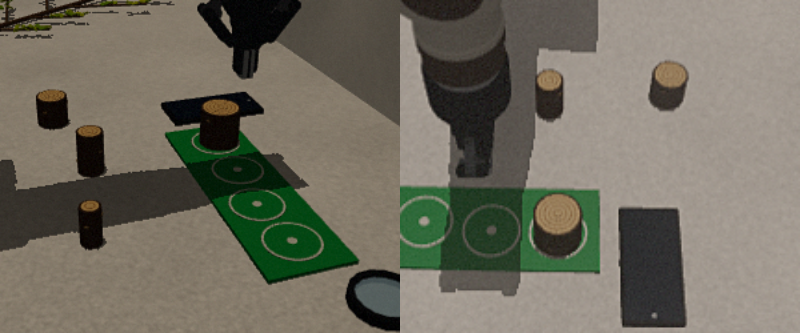

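The thick section stands well on circle a; the stout (side view ~(187,170)) is where it was, and the jaw shut empty. I'll go back, descend and look before closing.

Request:
step_arm:
  xyz:
    - [0.0145,-0.0135,0]
    - [0.03,-0.027,0]
    - [0.03,-0.027,0]
    - [0.03,-0.027,0]
    - [0.03,-0.027,0]
  turn:
    - [0,0,0]
    - [0,0,0]
    - [0,0,0]
    - [0,0,0]
    - [0,0,0]
  jaw: [-1,-1,-1,-1,-1]

```text
time: 15.8
ee_pos: [0.5302, 0.1135, 0.1053]
ee_rot: [0.0, 0.708, 0.707, 0.0]
wrist_force: [0.3, 1.4, 0.8]
opening: 0.0849
grasp_force: 0.0
```

Request:
step_arm:
  xyz:
    - [0.03,-0.027,0]
    - [0.03,-0.027,0]
    - [0.02,-0.017,0]
    - [0.01,-0.009,0]
    - [0,0,0]
  turn:
    - [0,0,0]
    - [0,0,0]
    - [0,0,0]
    - [0,0,0]
    - [0,0,0]
  jaw: [-1,-1,-1,-1,-1]

```text
time: 16.42
ee_pos: [0.4513, 0.2028, 0.1051]
ee_rot: [0.0, 0.707, 0.707, 0.0]
wrist_force: [0.2, -0.3, -0.3]
opening: 0.0853
grasp_force: 0.0
```

Request:
step_arm:
  xyz:
    - [0,0,0.025]
    - [0,0,0.025]
    - [0,0,0.025]
    - [0,0,0.015]
    - [0,0,0.005]
  turn:
    - [0,0,0]
    - [0,0,0]
    - [0,0,0]
    - [0,0,0]
    - [0,0,0]
  jaw: [-1,-1,-1,-1,-1]

```text
time: 17.05
ee_pos: [0.4516, 0.2015, 0.009]
ee_rot: [-0.0, 0.708, 0.706, -0.001]
wrist_force: [0.3, -0.2, 0.2]
opening: 0.0856
grasp_force: 0.0
```

```bash
python3 - <<'E'
from h import *
f=r.grab_frame("side"); g=r.grab_frame("wrist"); h=r.grab_frame("scene"); s=r.read_state(); print(s["ee_pos"],s["opening"])
cv2.imwrite("pics/p3.png",np.vstack([np.hstack([cv2.resize(f["color"][100:250,120:300],(400,333)),cv2.resize(h["color"][70:220,270:450],(400,333))]),cv2.resize(g["color"],(800,600))[330:597]])[:,:,::-1])
E
```

```text
[0.45220947 0.20224483 0.01021277] 0.08566462510426275
```

View pics/p3.png

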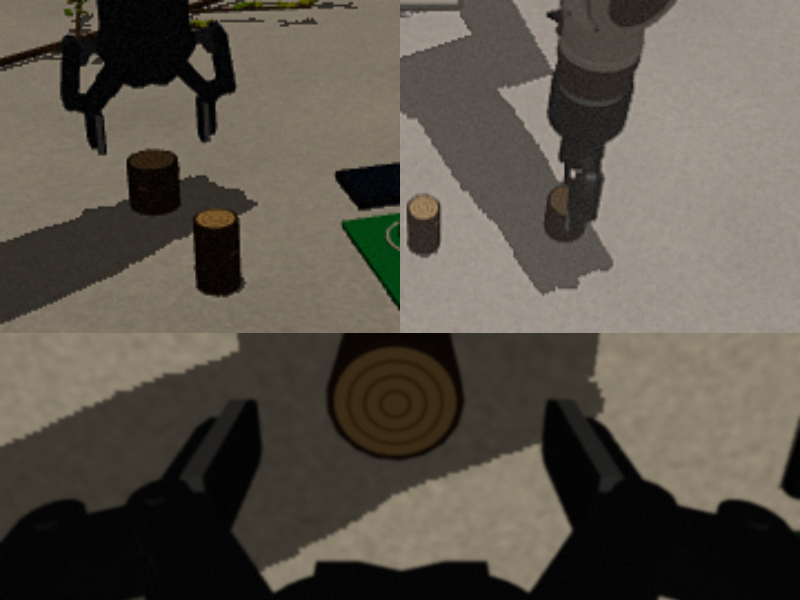

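```bash
python3 - <<'E'
from h import *
s=r.read_state(); p=s["ee_pos"]; print(p)
for c in ["side","scene","wrist"]:
    f=r.grab_frame(c)
    print(c,"tcp",proj(f,p).round(),"tips open",proj(f,p+[.0425,0,.013]).round(),proj(f,p-[.0425,0,-.013]).round(),"stout top",proj(f,[.451,.202,.045]).round(),"base",proj(f,[.451,.202,0]).round())
    for q in r.place_of("section_stout",f)[:2]: print(q["centre"].round(3) if hasattr(q["centre"],'round') else q["centre"],q["p"])
E
```

```text
[0.45220947 0.20224483 0.01021277]
side tcp [189. 187.] tips open [210. 178.] [168. 184.] stout top [188. 171.] base [189. 191.]
[0.4463, 0.2015, 0.0014] 0.92
scene tcp [344. 169.] tips open [346. 180.] [343. 152.] stout top [346. 160.] base [343. 172.]
[0.4487, 0.2019, 0.0003] 0.73
[0.6411, -0.1035, 0.007] 0.45
wrist tcp [282. 247.] tips open [361. 257.] [202. 257.] stout top [279. 278.] base [280. 240.]
[0.4484, 0.2015, 0.0007] 0.81
```

```bash
python3 - <<'E'
from h import *
f=r.grab_frame("side")
print("shut tip seen ~(334,156); tcp z .104 ->",[proj(f,[.652,-.022,z]).round(0) for z in (.104,.124,.134,.144)])
print("open tips seen (165,168),(213,163)",[(z,proj(f,[.452-.0425,.202,z]).round(),proj(f,[.452+.0425,.202,z]).round()) for z in (.023,.035,.045,.055)])
E
```

```text
shut tip seen ~(334,156); tcp z .104 -> [array([330., 177.]), array([331., 167.]), array([331., 161.]), array([332., 155.])]
open tips seen (165,168),(213,163) [(0.023, array([168., 184.]), array([210., 178.])), (0.035, array([167., 179.]), array([209., 173.])), (0.045, array([167., 174.]), array([209., 168.])), (0.055, array([166., 169.]), array([209., 164.]))]
```

The pictures show the fingertips about 33–37 mm above the reported TCP (tips at about (165,168),(213,163) in the side view), so the jaw closed over the top. I'll lower by 30 mm more, gently.

Request:
step_arm:
  xyz:
    - [0,0,0.005]
    - [0,0,0.005]
    - [0,0,0.005]
    - [0,0,0.003]
    - [0,0,0.002]
  turn:
    - [0,0,0]
    - [0,0,0]
    - [0,0,0]
    - [0,0,0]
    - [0,0,0]
  jaw: [-1,-1,-1,-1,-1]

```text
time: 18.18
ee_pos: [0.4515, 0.2022, -0.0105]
ee_rot: [-0.0, 0.708, 0.706, -0.0]
wrist_force: [0.3, -0.1, -0.2]
opening: 0.0856
grasp_force: 0.0
```

```bash
python3 - <<'E'
from h import *
f=r.grab_frame("side"); s=r.read_state(); print(s["ee_pos"],s["wrist_force"])
cv2.imwrite("pics/p4.png",cv2.resize(f["color"][100:250,120:300],(720,600))[:,:,::-1])
E
```

```text
[ 0.45139021  0.20215932 -0.01065589] [-0.28541023 -0.37555493 -0.05288227]
```

View pics/p4.png

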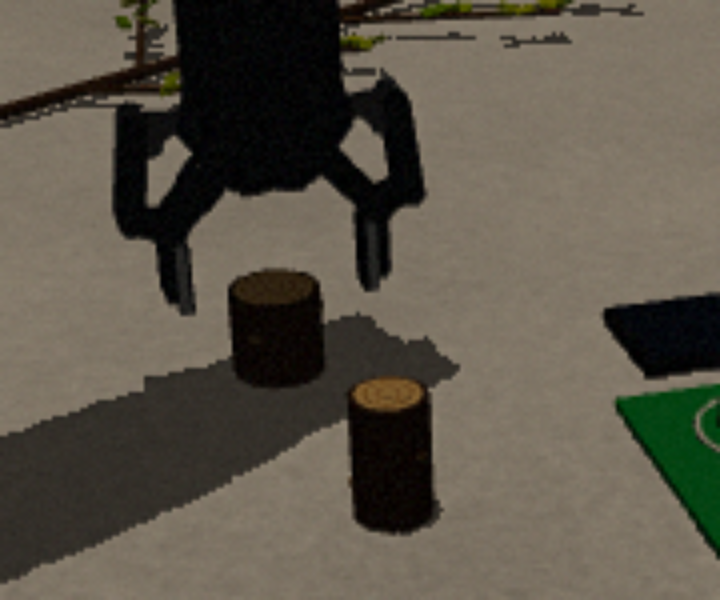

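Request:
step_arm:
  xyz:
    - [0,0,0.005]
    - [0,0,0.005]
    - [0,0,0.004]
    - [0,0,0.002]
    - [0,0,0]
  turn:
    - [0,0,0]
    - [0,0,0]
    - [0,0,0]
    - [0,0,0]
    - [0,0,0]
  jaw: [-1,-1,-1,-1,-1]

```text
time: 18.85
ee_pos: [0.4515, 0.2022, -0.0264]
ee_rot: [-0.0, 0.708, 0.706, -0.0]
wrist_force: [0.2, 1.1, -0.7]
opening: 0.0854
grasp_force: 0.0
```

Request:
step_arm:
  xyz:
    - [0,0,0]
    - [0,0,0]
    - [0,0,0]
    - [0,0,0]
    - [0,0,0]
  turn:
    - [0,0,0]
    - [0,0,0]
    - [0,0,0]
    - [0,0,0]
    - [0,0,0]
  jaw: [1,1,1,1,1]

```text
time: 19.48
ee_pos: [0.452, 0.2024, -0.0259]
ee_rot: [0.0, 0.708, 0.706, 0.0]
wrist_force: [-1.0, -0.4, 3.1]
opening: 0.0451
grasp_force: 30.8
```

Request:
step_arm:
  xyz:
    - [0,0,-0.011]
    - [0,0,-0.025]
    - [0,0,-0.025]
    - [0,0,-0.025]
    - [0,0,-0.015]
  turn:
    - [0,0,0]
    - [0,0,0]
    - [0,0,0]
    - [0,0,0]
    - [0,0,0]
  jaw: [1,1,1,1,1]

```text
time: 20.1
ee_pos: [0.4521, 0.2025, 0.0764]
ee_rot: [0.0, 0.708, 0.706, 0.001]
wrist_force: [-0.2, -1.0, 0.1]
opening: 0.045
grasp_force: 30.8
```

Request:
step_arm:
  xyz:
    - [-0.0145,0.0135,0]
    - [-0.03,0.027,0]
    - [-0.03,0.027,0]
    - [-0.03,0.027,0]
    - [-0.03,0.027,0]
  turn:
    - [0,0,0]
    - [0,0,0]
    - [0,0,0]
    - [0,0,0]
    - [0,0,0]
  jaw: [1,1,1,1,1]

```text
time: 20.72
ee_pos: [0.5732, 0.0652, 0.0734]
ee_rot: [-0.001, 0.708, 0.706, -0.001]
wrist_force: [0.4, -0.1, -1.0]
opening: 0.0455
grasp_force: 30.8
```

Request:
step_arm:
  xyz:
    - [-0.03,0.027,0]
    - [-0.03,0.027,0]
    - [-0.02,0.017,0]
    - [-0.01,0.009,0]
    - [0,0,0]
  turn:
    - [0,0,0]
    - [0,0,0]
    - [0,0,0]
    - [0,0,0]
    - [0,0,0]
  jaw: [1,1,1,1,1]

```text
time: 21.35
ee_pos: [0.6524, -0.0237, 0.0736]
ee_rot: [-0.001, 0.708, 0.706, -0.001]
wrist_force: [-1.3, -0.4, -0.2]
opening: 0.0455
grasp_force: 30.9
```

```bash
python3 - <<'E'
from h import *
f=r.grab_frame("side"); g=r.grab_frame("scene"); s=r.read_state(); print(s["ee_pos"],s["opening"])
for n in ["section_stout","section_thick"]:
  for x in (f,g): print(n,[(np.round(q["centre"],3),q["p"]) for q in r.place_of(n,x)][:2])
E
```

```text
[ 0.65180024 -0.02214     0.07421436] 0.045335039671903374
section_stout [(array([ 0.649, -0.02 ,  0.1  ]), 0.83)]
section_stout [(array([ 0.652, -0.026,  0.099]), 0.42)]
section_thick [(array([0.658, 0.055, 0.004]), 0.9)]
section_thick [(array([0.662, 0.058, 0.004]), 0.74)]
```

Held at the right place, bottom at about 0.100. Lower 0.0945, release, lift.

Request:
step_arm:
  xyz:
    - [0,0,0.02]
    - [0,0,0.03]
    - [0,0,0.028]
    - [0,0,0.01]
    - [0,0,0.0055]
  turn:
    - [0,0,0]
    - [0,0,0]
    - [0,0,0]
    - [0,0,0]
    - [0,0,0]
  jaw: [1,1,1,1,1]

```text
time: 22.28
ee_pos: [0.6527, -0.0223, -0.0186]
ee_rot: [0.0, 0.708, 0.707, 0.0]
wrist_force: [0.4, -0.7, -0.4]
opening: 0.0453
grasp_force: 30.9
```

Request:
step_arm:
  xyz:
    - [0,0,0.001]
    - [0,0,0]
    - [0,0,0]
    - [0,0,0]
    - [0,0,0]
  turn:
    - [0,0,0]
    - [0,0,0]
    - [0,0,0]
    - [0,0,0]
    - [0,0,0]
  jaw: [1,1,1,-1,-1]

```text
time: 22.9
ee_pos: [0.6529, -0.0227, -0.0193]
ee_rot: [0.0, 0.708, 0.706, 0.0]
wrist_force: [-0.6, 0.5, 0.5]
opening: 0.0791
grasp_force: 0.0
```

Request:
step_arm:
  xyz:
    - [0,0,0]
    - [0,0,0]
    - [0,0,-0.015]
    - [0,0,-0.035]
    - [0,0,-0.0445]
  turn:
    - [0,0,0]
    - [0,0,0]
    - [0,0,0]
    - [0,0,0]
    - [0,0,0]
  jaw: [-1,-1,-1,-1,-1]

```text
time: 23.52
ee_pos: [0.652, -0.0226, 0.0757]
ee_rot: [-0.001, 0.708, 0.706, -0.001]
wrist_force: [0.7, 0.2, 0.5]
opening: 0.0854
grasp_force: 0.0
```

Request:
step_arm:
  xyz:
    - [0.0075,-0.021,0]
    - [0.0155,-0.04,0]
    - [0.0155,-0.04,0]
    - [0.0155,-0.04,0]
    - [0.0155,-0.04,0]
  turn:
    - [0,0,0]
    - [0,0,0]
    - [0,0,0]
    - [0,0,0]
    - [0,0,0]
  jaw: [-1,-1,-1,-1,-1]

```text
time: 24.15
ee_pos: [0.4711, 0.0477, 0.0761]
ee_rot: [0.001, 0.708, 0.706, 0.001]
wrist_force: [0.3, -0.0, 0.3]
opening: 0.0853
grasp_force: 0.0
```

Request:
step_arm:
  xyz:
    - [0,0,0]
    - [0,0,0]
    - [0,0,0.01]
    - [0,0,0.02]
    - [0,0,0.02]
  turn:
    - [0,0,0]
    - [0,0,0]
    - [0,0,0]
    - [0,0,0]
    - [0,0,0]
  jaw: [-1,-1,-1,-1,-1]

```text
time: 24.78
ee_pos: [0.4728, 0.0468, 0.0237]
ee_rot: [0.0, 0.708, 0.706, 0.0]
wrist_force: [0.4, 0.2, 0.2]
opening: 0.0855
grasp_force: 0.0
```

Request:
step_arm:
  xyz:
    - [0,0,0.02]
    - [0,0,0.015]
    - [0,0,0.01]
    - [0,0,0]
    - [0,0,0]
  turn:
    - [0,0,0]
    - [0,0,0]
    - [0,0,0]
    - [0,0,0]
    - [0,0,0]
  jaw: [-1,-1,-1,-1,-1]

```text
time: 25.4
ee_pos: [0.4724, 0.0472, -0.02]
ee_rot: [0.0, 0.708, 0.706, 0.0]
wrist_force: [-0.1, -0.6, -0.3]
opening: 0.0854
grasp_force: 0.0
```

Request:
step_arm:
  xyz:
    - [0,0,0]
    - [0,0,0]
    - [0,0,0]
    - [0,0,0]
    - [0,0,0]
  turn:
    - [0,0,0]
    - [0,0,0]
    - [0,0,0]
    - [0,0,0]
    - [0,0,0]
  jaw: [1,1,1,1,1]

```text
time: 26.02
ee_pos: [0.4722, 0.0473, -0.0197]
ee_rot: [0.0, 0.708, 0.706, 0.0]
wrist_force: [-0.6, 0.2, 5.6]
opening: 0.0351
grasp_force: 30.0
```

Request:
step_arm:
  xyz:
    - [0,0,-0.01]
    - [0,0,-0.025]
    - [0,0,-0.025]
    - [0,0,-0.025]
    - [0,0,-0.015]
  turn:
    - [0,0,0]
    - [0,0,0]
    - [0,0,0]
    - [0,0,0]
    - [0,0,0]
  jaw: [1,1,1,1,1]

```text
time: 26.65
ee_pos: [0.4723, 0.0473, 0.0814]
ee_rot: [0.0, 0.708, 0.706, 0.001]
wrist_force: [0.5, 0.4, -1.0]
opening: 0.0355
grasp_force: 30.0
```

Request:
step_arm:
  xyz:
    - [-0.012,0.013,0]
    - [-0.025,0.0285,0]
    - [-0.025,0.0285,0]
    - [-0.025,0.0285,0]
    - [-0.025,0.0285,0]
  turn:
    - [0,0,0]
    - [0,0,0]
    - [0,0,0]
    - [0,0,0]
    - [0,0,0]
  jaw: [1,1,1,1,1]

```text
time: 27.28
ee_pos: [0.5993, -0.0668, 0.0785]
ee_rot: [-0.001, 0.708, 0.706, -0.001]
wrist_force: [0.0, 0.2, 0.0]
opening: 0.0351
grasp_force: 30.0
```

Request:
step_arm:
  xyz:
    - [-0.025,0.0285,0]
    - [-0.014,0.0145,0]
    - [0,0,0]
    - [0,0,0]
    - [0,0,0]
  turn:
    - [0,0,0]
    - [0,0,0]
    - [0,0,0]
    - [0,0,0]
    - [0,0,0]
  jaw: [1,1,1,1,1]

```text
time: 27.9
ee_pos: [0.6407, -0.1035, 0.0796]
ee_rot: [-0.0, 0.708, 0.707, -0.0]
wrist_force: [-1.1, -0.1, 0.1]
opening: 0.0353
grasp_force: 30.1
```

```bash
python3 - <<'E'
from h import *
f=r.grab_frame("side"); g=r.grab_frame("scene"); s=r.read_state(); print(s["ee_pos"],s["opening"])
for n in names[:4]:
  for x in (f,g): print(n,[(np.round(q["centre"],3),round(q["p"],2)) for q in r.place_of(n,x)][:2])
E
```

```text
[ 0.6411071  -0.10347131  0.08000532] 0.035220528554678096
section_thin [(array([ 0.434, -0.105, -0.005]), 0.72)]
section_thin [(array([ 0.433, -0.105, -0.   ]), 0.44)]
section_slim [(array([ 0.644, -0.106,  0.098]), 0.81)]
section_slim [(array([ 0.641, -0.102,  0.094]), 0.48)]
section_stout [(array([ 0.652, -0.022,  0.006]), 0.83)]
section_stout [(array([ 0.652, -0.023,  0.005]), 0.98)]
section_thick [(array([0.661, 0.057, 0.   ]), 0.68)]
section_thick [(array([0.662, 0.057, 0.005]), 0.88)]
```

Request:
step_arm:
  xyz:
    - [0,0,0.02]
    - [0,0,0.03]
    - [0,0,0.028]
    - [0,0,0.01]
    - [0,0,0.0045]
  turn:
    - [0,0,0]
    - [0,0,0]
    - [0,0,0]
    - [0,0,0]
    - [0,0,0]
  jaw: [1,1,1,1,1]

```text
time: 29.02
ee_pos: [0.6415, -0.1042, -0.0129]
ee_rot: [-0.0, 0.708, 0.706, -0.0]
wrist_force: [0.2, 1.0, 1.0]
opening: 0.0352
grasp_force: 30.1
```

Request:
step_arm:
  xyz:
    - [0,0,0.001]
    - [0,0,0]
    - [0,0,0]
    - [0,0,0]
    - [0,0,0]
  turn:
    - [0,0,0]
    - [0,0,0]
    - [0,0,0]
    - [0,0,0]
    - [0,0,0]
  jaw: [1,1,1,-1,-1]

```text
time: 29.65
ee_pos: [0.6417, -0.1041, -0.0134]
ee_rot: [0.0, 0.708, 0.706, 0.0]
wrist_force: [0.4, 0.1, -0.5]
opening: 0.0702
grasp_force: 0.0
```

Request:
step_arm:
  xyz:
    - [0,0,0]
    - [0,0,0]
    - [0,0,-0.015]
    - [0,0,-0.035]
    - [0,0,-0.0435]
  turn:
    - [0,0,0]
    - [0,0,0]
    - [0,0,0]
    - [0,0,0]
    - [0,0,0]
  jaw: [-1,-1,-1,-1,-1]

```text
time: 30.28
ee_pos: [0.6409, -0.104, 0.0808]
ee_rot: [-0.001, 0.708, 0.706, -0.0]
wrist_force: [1.0, -0.1, 0.2]
opening: 0.0853
grasp_force: 0.0
```

Request:
step_arm:
  xyz:
    - [0,-0.023,0]
    - [0,-0.046,0]
    - [0,-0.046,0]
    - [0,-0.046,0]
    - [0,-0.046,0]
  turn:
    - [0,0,0]
    - [0,0,0]
    - [0,0,0]
    - [0,0,0]
    - [0,0,0]
  jaw: [-1,-1,-1,-1,-1]

```text
time: 30.9
ee_pos: [0.4336, -0.1038, 0.081]
ee_rot: [0.001, 0.708, 0.706, 0.001]
wrist_force: [-0.6, -0.8, 0.3]
opening: 0.0855
grasp_force: 0.0
```

Request:
step_arm:
  xyz:
    - [0,0,0]
    - [0,0,0]
    - [0,0,0.01]
    - [0,0,0.02]
    - [0,0,0.02]
  turn:
    - [0,0,0]
    - [0,0,0]
    - [0,0,0]
    - [0,0,0]
    - [0,0,0]
  jaw: [-1,-1,-1,-1,-1]

```text
time: 31.52
ee_pos: [0.4357, -0.1037, 0.0288]
ee_rot: [0.0, 0.708, 0.707, 0.0]
wrist_force: [-0.7, -0.2, 0.1]
opening: 0.0854
grasp_force: 0.0
```

Request:
step_arm:
  xyz:
    - [0,0,0.02]
    - [0,0,0.015]
    - [0,0,0.01]
    - [0,0,0.005]
    - [0,0,0]
  turn:
    - [0,0,0]
    - [0,0,0]
    - [0,0,0]
    - [0,0,0]
    - [0,0,0]
  jaw: [-1,-1,-1,-1,-1]

```text
time: 32.15
ee_pos: [0.4346, -0.1037, -0.0204]
ee_rot: [-0.0, 0.708, 0.706, -0.0]
wrist_force: [-0.8, 0.1, 0.8]
opening: 0.0853
grasp_force: 0.0
```

Request:
step_arm:
  xyz:
    - [0,0,0]
    - [0,0,0]
    - [0,0,0]
    - [0,0,0]
    - [0,0,0]
  turn:
    - [0,0,0]
    - [0,0,0]
    - [0,0,0]
    - [0,0,0]
    - [0,0,0]
  jaw: [1,1,1,1,1]

```text
time: 32.78
ee_pos: [0.4348, -0.1038, -0.0198]
ee_rot: [0.0, 0.708, 0.706, 0.0]
wrist_force: [-1.0, 0.0, 3.6]
opening: 0.0248
grasp_force: 29.5
```

Request:
step_arm:
  xyz:
    - [0,0,-0.01]
    - [0,0,-0.025]
    - [0,0,-0.025]
    - [0,0,-0.025]
    - [0,0,-0.015]
  turn:
    - [0,0,0]
    - [0,0,0]
    - [0,0,0]
    - [0,0,0]
    - [0,0,0]
  jaw: [1,1,1,1,1]

```text
time: 33.4
ee_pos: [0.4351, -0.1038, 0.0815]
ee_rot: [0.001, 0.708, 0.706, 0.001]
wrist_force: [-0.6, 0.1, -0.4]
opening: 0.0252
grasp_force: 29.5
```

Request:
step_arm:
  xyz:
    - [-0.006,0.016,0]
    - [-0.0115,0.031,0]
    - [-0.0115,0.031,0]
    - [-0.0115,0.031,0]
    - [-0.0115,0.031,0]
  turn:
    - [0,0,0]
    - [0,0,0]
    - [0,0,0]
    - [0,0,0]
    - [0,0,0]
  jaw: [1,1,1,1,1]

```text
time: 34.02
ee_pos: [0.5752, -0.1563, 0.0801]
ee_rot: [-0.0, 0.708, 0.706, -0.0]
wrist_force: [-0.4, -0.1, -0.5]
opening: 0.0254
grasp_force: 29.5
```

Request:
step_arm:
  xyz:
    - [-0.0115,0.031,0]
    - [-0.0115,0.031,0]
    - [-0.003,0.01,0]
    - [0,0,0]
    - [0,0,0]
  turn:
    - [0,0,0]
    - [0,0,0]
    - [0,0,0]
    - [0,0,0]
    - [0,0,0]
  jaw: [1,1,1,1,1]

```text
time: 34.65
ee_pos: [0.6455, -0.1818, 0.0797]
ee_rot: [-0.001, 0.708, 0.706, -0.0]
wrist_force: [1.2, -0.4, 0.0]
opening: 0.0251
grasp_force: 29.6
```

```bash
python3 - <<'E'
from h import *
f=r.grab_frame("side"); g=r.grab_frame("scene"); s=r.read_state(); print(s["ee_pos"],s["opening"])
for n in names[:4]:
  for x in (f,g): print(n,[(np.round(q["centre"],3),round(q["p"],2)) for q in r.place_of(n,x)][:2])
E
```

```text
[ 0.64565036 -0.18183138  0.08000988] 0.024997009762756272
section_thin [(array([ 0.647, -0.18 ,  0.095]), 0.91)]
section_thin [(array([ 0.646, -0.183,  0.098]), 0.67)]
section_slim [(array([ 0.642, -0.106,  0.006]), 0.73)]
section_slim [(array([ 0.641, -0.103, -0.001]), 0.55)]
section_stout [(array([ 0.653, -0.019,  0.003]), 0.85)]
section_stout [(array([ 0.652, -0.023,  0.005]), 0.62)]
section_thick [(array([0.66 , 0.056, 0.003]), 0.72)]
section_thick [(array([0.662, 0.058, 0.005]), 0.78)]
```

Request:
step_arm:
  xyz:
    - [0,0,0.02]
    - [0,0,0.03]
    - [0,0,0.028]
    - [0,0,0.01]
    - [0,0,0.0045]
  turn:
    - [0,0,0]
    - [0,0,0]
    - [0,0,0]
    - [0,0,0]
    - [0,0,0]
  jaw: [1,1,1,1,1]

```text
time: 35.78
ee_pos: [0.6463, -0.1821, -0.0129]
ee_rot: [-0.0, 0.708, 0.706, -0.0]
wrist_force: [0.2, -0.4, 0.3]
opening: 0.025
grasp_force: 29.6
```

Request:
step_arm:
  xyz:
    - [0,0,0.001]
    - [0,0,0]
    - [0,0,0]
    - [0,0,0]
    - [0,0,0]
  turn:
    - [0,0,0]
    - [0,0,0]
    - [0,0,0]
    - [0,0,0]
    - [0,0,0]
  jaw: [1,1,1,-1,-1]

```text
time: 36.4
ee_pos: [0.6465, -0.1822, -0.0134]
ee_rot: [0.0, 0.708, 0.706, 0.0]
wrist_force: [-0.4, 0.0, 0.2]
opening: 0.0606
grasp_force: 0.0
```

Request:
step_arm:
  xyz:
    - [0,0,0]
    - [0,0,0]
    - [0,0,-0.015]
    - [0,0,-0.035]
    - [0,0,-0.0435]
  turn:
    - [0,0,0]
    - [0,0,0]
    - [0,0,0]
    - [0,0,0]
    - [0,0,0]
  jaw: [-1,-1,-1,-1,-1]

```text
time: 37.02
ee_pos: [0.6458, -0.182, 0.0808]
ee_rot: [-0.001, 0.708, 0.706, -0.0]
wrist_force: [1.3, -1.3, -0.1]
opening: 0.0854
grasp_force: 0.0
```

Request:
step_arm:
  xyz:
    - [0,-0.02,-0.02]
    - [0,-0.04,-0.02]
    - [0,-0.05,0]
    - [0,-0.05,0]
    - [0,-0.02,0]
  turn:
    - [0,0,0]
    - [0,0,0]
    - [0,0,0]
    - [0,0,0]
    - [0,0,0]
  jaw: [-1,-1,-1,-1,-1]

```text
time: 37.65
ee_pos: [0.4637, -0.1816, 0.1212]
ee_rot: [0.0, 0.708, 0.706, -0.0]
wrist_force: [0.8, -0.3, -0.3]
opening: 0.0855
grasp_force: 0.0
```

```bash
python3 - <<'E'
from h import *
f=r.grab_frame("side"); g=r.grab_frame("scene")
for n in names[:4]+names[8:]:
  for x in (f,g): print(n,[(np.round(q["centre"],3),round(q["p"],2)) for q in r.place_of(n,x)][:2])
cv2.imwrite("pics/p5.png",np.hstack([cv2.resize(f["color"][150:350,250:490],(400,333)),cv2.resize(g["color"][150:300,130:330],(400,300))if 0 else cv2.resize(g["color"][150:300,140:320],(400,333))])[:,:,::-1])
E
```

```text
section_thin [(array([ 0.648, -0.185,  0.004]), 0.81)]
section_thin [(array([ 0.699,  0.167, -0.001]), 0.66), (array([ 0.646, -0.183,  0.004]), 0.47)]
section_slim [(array([ 0.645, -0.104,  0.008]), 0.68)]
section_slim [(array([ 0.64 , -0.102,  0.002]), 0.97)]
section_stout [(array([ 0.649, -0.023,  0.001]), 0.66), (array([ 0.644, -0.108,  0.007]), 0.35)]
section_stout [(array([ 0.65 , -0.025,  0.01 ]), 0.72), (array([ 0.643, -0.18 ,  0.008]), 0.21)]
section_thick [(array([0.658, 0.054, 0.003]), 0.73)]
section_thick [(array([0.661, 0.056, 0.002]), 0.59)]
magnifier [(array([ 0.686, -0.299,  0.   ]), 0.78)]
magnifier [(array([ 0.689, -0.295, -0.005]), 0.72), (array([ 0.645, -0.179,  0.008]), 0.62)]
phone [(array([ 0.697,  0.162, -0.003]), 0.86)]
phone [(array([ 0.653, -0.022,  0.008]), 0.71), (array([0.697, 0.167, 0.   ]), 0.6)]
```

View pics/p5.png

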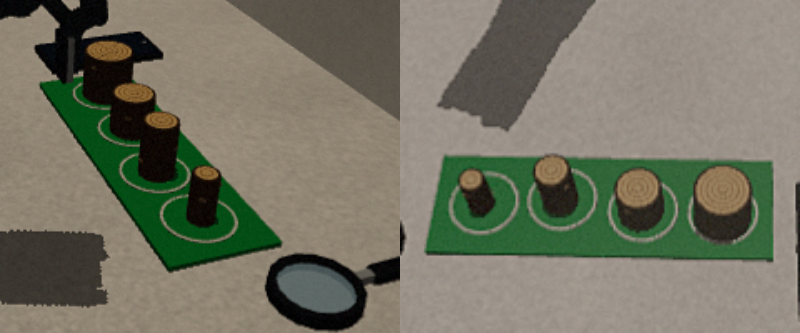

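All four sections stand upright, centred on their circles, thin at the magnifier end; magnifier and phone are unmoved, and the arm is clear.

```bash
python3 -c "
from plant import r
print(r.hand_in())"
```

```text
the job is handed in; nothing more can be done
None
```

I've handed the job in: by the last camera check, all four sections stand upright and within about 3 mm of their circle centres, thinnest by the magnifying glass to thickest by the phone, and neither of those moved. The hand-in gave no verdict.

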